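Drift a microscope foot's clamp strap into line and bolt it

TASK

The black strap on the white microscope foot is held by one bolt and has swung, so its free hole no longer lines up with the hole in the foot. Push the tapered drift down through both holes until it is firmly wedged and has brought them into line, pull it out and stand it back in the aluminium stand, then put the wing bolt through both holes until its collar lies flat on the strap, and let go. Shift the strap with the drift only, not with the fingers; push by feel, about 12 to 20 N on the drift and never more than 24 N on anything; leave the lens, the slide box and the dish where they are.

Things in the scene. Friction and masses are not known exactly. Their poses are not given: they have to be found in the camera images.
- foot: White block bolted to the bench, 85 (x) x 180 (y) x 60 mm high, with small black knobs on its sides. Origin: centre of its underside on the bench; z up, y along its length. Fixed. Its bolt hole goes down through the full 60 mm.
- foot_hole (a point): Centre of the mouth of the foot's hole (24 mm wide, under the strap), on the foot's top face, 60 mm above the bench, 55 mm from its middle towards its -y end. In it, on the same axis, is a tight steel bush, 14 mm bore, 1 mm chamfer, 22 mm long: the hole that counts. The bush's mouth is 0 to 14 mm below this point, different each time and not measured: find it by feel.
- strap: Black strap lying on the foot, 36 x 150 x 6 mm. Origin: on its underside at the fitted steel pivot bolt; z up; its free hole is 110 mm away along its -y. It turns about the pivot with stiff friction (about 5 N sideways at the hole moves it) and stays where it is left.
- strap_hole (a point): Centre of the mouth of the strap's free hole, on its top face (66 mm above the bench). Hole 19 mm in diameter, through, 1 mm chamfer. At the start it lies 6.5 to 8.5 mm from foot_hole, towards the foot's +x; in line, it is 6 mm straight above foot_hole. Axes: z up, y along the strap towards its pivot.
- stand: Aluminium block, fixed on the bench, 60 (x) x 160 (y) x 68 mm high, with two 19.5 mm holes right through from above, 45 mm either side of its middle along y. Origin: centre of its underside. The drift stands in one hole and the bolt in the other, at the start in either order.
- stand_hole_a (a point): Centre of the mouth of the stand's hole on its -y side, on its top face.
- stand_hole_b (a point): Centre of the mouth of the stand's hole on its +y side, on its top face.
- drift: Tapered drift, 126 mm long, about 160 g. Origin: on its axis at the underside of its collar (26 mm across, 5 thick; rests on the stand's top); z up to the handle. Black handle 16 mm square, sides along x and y, 5 to 65 mm above the origin. Below: 18 mm steel shank for 16 mm, then an even 45 mm taper to the 5 mm tip. It wedges in the bush where it is 14 mm across, 31 mm above the tip.
- drift_tip (a point): Centre of the drift's blunt tip (5 mm across), 61 mm below the drift's origin. Axes as the drift's.
- bolt: Steel wing bolt, 90 g. Origin: on its axis at the underside of its round collar (28 mm across, 4 mm thick), z up along the axis. Flat wing on top, 30 mm along its y, 10 mm thick along its x, from 4 to 34 mm above the origin (grip it across the 10 mm). Plain shank 12 mm in diameter, 34 mm long below the origin, with a 1 mm chamfer at its end. It is pushed in, not screwed.
- objective: Brass microscope lens, 30 mm in diameter, 44 mm high, standing on the bench; leave alone. Origin: centre of its underside.
- slidebox: Closed grey slide box, 60 x 150 x 30 mm, lying on the bench; leave alone. Origin: centre of its underside.
- dish: Clear round dish with lid, 94 mm across, 16 mm high, on the bench; leave alone. Origin: centre of its underside.

How it is judged:
By the outcome, as a careful person would: the job done as asked, in the order asked, and still so for the second after the job is handed in, with the robot touching nothing.
It also fails if it takes over 72 s, if anything falls off the work surface, if the arm or the gripper's body presses on something with over 40 N, if the wrist force passes 120 N, or if a joint passes its speed limit or range.

ROBOT

A 6-joint arm with a two-finger parallel gripper is mounted at the origin on the work surface. World frame = base frame: x ahead of the robot, y to its left, z up, the work surface at z = 0. Lengths are in m, angles in rad, forces in N, time in s.
With the tool pointing down it reaches from about 0.3 to 0.75 m from the base axis. Payload 8.5 kg.
Tool frame: the origin (TCP) lies at the centre of the arm's flange, where the gripper is bolted on; the fingertips stand 173 mm ahead of it and the grasp point (between the pads) lies 155 mm ahead of it; z points along the fingers, y is the line along which they close (so a half turn about z gives the same grasp; the last joint's range is limited). The gripper opens to 85 mm and grips with 20 to 120 N. Pads are 22 mm wide; open, the fingers measure 114 mm over their backs; the gripper's body (76 mm by 85 mm) begins 54 mm behind the grasp point. The pads swing forward as they close: fully open they stand 13 mm farther back than shut.
Start: joints at [0.911, 0.381, 1.297, -0, 1.464, -0.215], TCP at [0.237, 0.496, 0.405] pointing down, gripper open.
Joint ranges: [-3.11, 3.11], [-0.89, 2.33], [0.22, 2.48], [-1.42, 4.56], [0.17, 2.85], [-2.88, 2.88]. Speed limits (rad/s): [2.39, 2.39, 3.14, 3.14, 3.14, 3.14].

INTERFACE

Orientations are given as a rotation vector (axis times angle).
In Python, from bench import r gives the robot as it stands.
- The arm moves only by the shell command python3 -m pendant 'ROWS'. ROWS is text: rows parted by semicolons, each of 7 numbers parted by spaces: the shift along the tool's x, y, z in mm, then the turn, a rotation vector about the tool's x, y, z in rad, then the closure, from 0 (fully open) to 1 (shut). In form: tx ty tz rx ry rz claw; .... A call has 1 to 8 rows; each row shifts and turns the commanded pose from where the row before left it, along the tool's axes as they then stand; what a row does not reach is not made up. A row lasts 1/10 s, in which the tool goes at most 50 mm and 8.59 degrees, less where a joint would pass 70% of its speed; a pose out of reach is approached as far as the arm can. A call is refused whole if a number of a shift passes 50 or a number of a turn 0.15, either way. A call with a gripper value outside its range is refused whole. The fingers move at their own pace and stop on an object; the grip force is fixed at half the most. Time passes only in rows, so rows that do not move let the fingers close. It gives the time, the measured TCP pose, the force, the opening and the grip force at its end, in the units of the state.
- r.sense(): the state, without advancing time (a new reading comes with each control period).
- r.read_camera(name): name is "scene" or "top" or "wrist"; returns the picture (384x512x3 uint8, red, green, blue); there is no depth.
- r.get_calibration(name): a dict with "camera_matrix" (3x3 intrinsics, pixels), "R" (3x3) and "t" (3): a world point X has camera coordinates R X + t. Camera axes: x right, y down, z forward; pixel columns grow to the right and rows downward; lengths in m; the calibration is good to about 2 mm. A picture is of the moment at which its call begins: read the wrist's pose just before it. get_calibration takes no time and is no camera call; for the wrist camera it gives the pose at the moment of the call.
- r.job_done(): hands the job in; it is judged then, once.
The state is a dict: "time_s": time; "qpos": joint angles; "dq": joint speeds; "effort": joint torques, N m; "tcp_pos": TCP position; "tool_rot": TCP orientation; "wrist_force": force on the tool from outside, world axes, zero at the start; "wrist_torque": the same for the moment, N m; "finger_gap": finger opening in m; "gripper_force": force on a finger pad.
Only numpy, scipy, OpenCV 4.12 (cv2) and the standard library are available. Lean on these libraries where they do the work, as an engineer would, in place of code of your own. Each camera call takes 0.05 s, during which the arm holds its last target. There are 200 camera calls.

## Working session

There is one attempt and no reset: what is moved stays moved. The work goes in short steps, Python scripts to look and compute and a shell command to move; the robot and the scene stay as the last step left them, time stands still between calls to the robot, and variables do not carry over. Pictures are saved under pics/ and viewed, at most 10 in all, crops included, and the job is handed in when it is done.

```bash
ls; mkdir -p pics; python3 - <<'E'
from bench import r
import cv2,numpy as np
s=r.sense();print(s)
ims=[r.read_camera(n)[:,:,::-1] for n in("scene","top","wrist")]
for n,i in zip(("scene","top","wrist"),ims): cv2.imwrite(f"pics/{n}0.png",i)
for n in("scene","top","wrist"):print(n,r.get_calibration(n))
cv2.imwrite("pics/top0x.png",cv2.resize(ims[1],(800,600),interpolation=cv2.INTER_CUBIC))
E
```

```text
pics
{'time_s': 0.0, 'qpos': array([ 9.10690932e-01,  3.81248746e-01,  1.29828379e+00,  6.54584454e-06,
        1.46357949e+00, -2.15302076e-01]), 'dq': array([ 6.18689076e-04, -1.21544557e-03, -1.06053310e-03,  6.08372382e-04,
        2.18021396e-04,  6.07265859e-05]), 'effort': array([ 9.80403493e-04, -4.48467743e+01, -2.31280696e+01, -1.55252287e-04,
        4.85447745e-03,  2.84683082e-06]), 'tcp_pos': array([0.23663509, 0.49645317, 0.40407548]), 'tool_rot': array([-6.92807346e-01, -3.06358201e+00,  2.15684274e-03]), 'wrist_force': array([-0.95957017, -1.28120563,  0.23050901]), 'wrist_torque': array([-0.08925278, -0.00265753,  0.03811506]), 'gripper_force': 0.0, 'finger_gap': 0.08575243341015068}
scene {'camera_matrix': array([[376.87252136,   0.        , 249.9547852 ],
       [  0.        , 376.87252136, 189.00235432],
       [  0.        ,   0.        ,   1.        ]]), 'R': array([[ 0.17820956,  0.98394506, -0.00966755],
       [ 0.70560069, -0.13463203, -0.69570244],
       [-0.68583455,  0.1171594 , -0.71826503]]), 't': array([-0.09833703, -0.40453412,  1.22326077])}
top {'camera_matrix': array([[469.18291573,   0.        , 250.41900869],
       [  0.        , 469.18291573, 191.92686691],
       [  0.        ,   0.        ,   1.        ]]), 'R': array([[ 0.01871734, -0.99982193, -0.00240306],
       [-0.9959705 , -0.0184343 , -0.08776638],
       [ 0.08770645,  0.00403613, -0.99613819]]), 't': array([-0.01078415,  0.62620257,  0.85451385])}
wrist {'camera_matrix': array([[323.98556725,   0.        , 258.37744484],
       [  0.        , 323.98556725, 189.26189302],
       [  0.        ,   0.        ,   1.        ]]), 'R': array([[ 0.43107046,  0.90231758, -0.00111402],
       [ 0.86586156, -0.41330605,  0.28188983],
       [ 0.25389371, -0.12247897, -0.95944613]]), 't': array([-0.54919676, -0.03582264,  0.37952327])}
```

View pics/top0x.png

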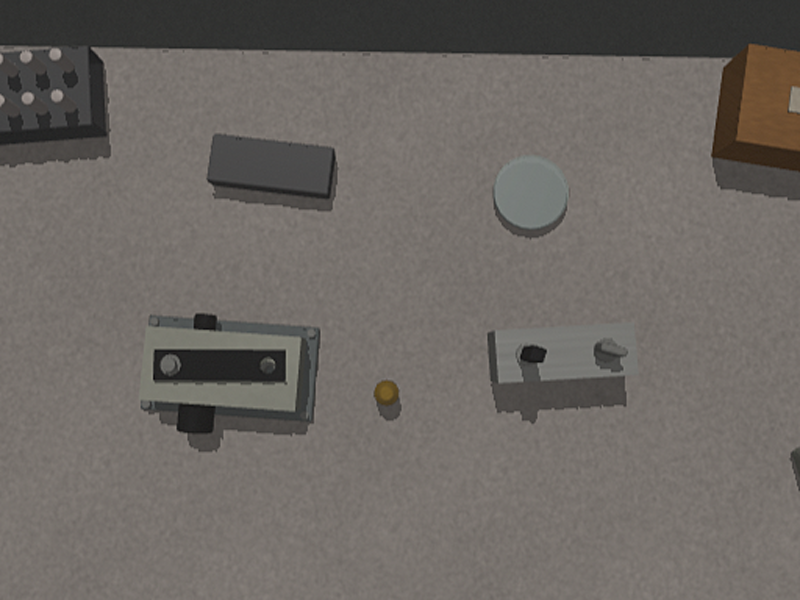

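View pics/scene0.png

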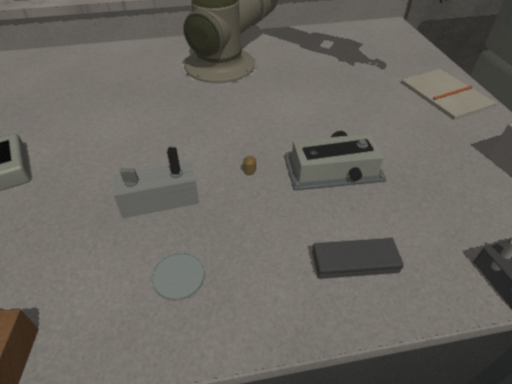

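The top view (800 px) shows the foot with the strap on the left. The pivot is at (170,365) and the free hole at (267,366). The stand is on the right, with the drift in the +y hole (530,353) and the bolt in the -y hole (612,350). The lens is at (386,392).

```bash
cat > h.py <<'E'
import cv2,numpy as np
from scipy.spatial.transform import Rotation as Ro
def ray(c,uv,z):
    K,R,t=c["camera_matrix"],c["R"],c["t"]
    C=-R.T@t; d=R.T@np.linalg.inv(K)@np.array([uv[0],uv[1],1.])
    return C+d*(z-C[2])/d[2]
def proj(c,X):
    p=c["camera_matrix"]@(c["R"]@np.array(X,float)+c["t"]);return p[:2]/p[2]
E
python3 - <<'E'
from h import *
from bench import r
c=r.get_calibration("top"); im=cv2.imread("pics/top0.png"); g=cv2.cvtColor(im,cv2.COLOR_BGR2GRAY)
k=512/800
P=lambda u,v,z:ray(c,(u*k,v*k),z).round(4)
# strap
m=np.zeros_like(g); sub=g[220:250,94:188]; m[220:250,94:188]=(sub<70)*255
cs,_=cv2.findContours(m,cv2.RETR_EXTERNAL,cv2.CHAIN_APPROX_NONE); b=max(cs,key=cv2.contourArea)
box=cv2.boxPoints(cv2.minAreaRect(b)); q=np.array([ray(c,p,.066) for p in box]);print("strap",q.round(4),np.linalg.norm(q-np.roll(q,1,0),axis=1),q.mean(0))
print("pivot,hole",P(170,365,.066),P(267,366,.066))
print("foot top corners",P(148,330,.06),P(302,337,.06),P(296,411,.06),P(140,404,.06))
print("stand top corners",P(496,330,.068),P(636,326,.068),P(632,377,.068),P(498,382,.068))
print("drift",P(530,353,.1),"bolt",P(610,349,.09))
crops=[im[195:275,85:215],im[195:275,300:430]]
cv2.imwrite("pics/c1.png",np.vstack([cv2.resize(x,None,fx=4.6,fy=3.7,interpolation=cv2.INTER_CUBIC) if 0 else cv2.resize(x,(598,298),interpolation=cv2.INTER_CUBIC) for x in crops]))
E
```

```text
strap [[0.5248 0.2705 0.066 ]
 [0.5603 0.2722 0.066 ]
 [0.5631 0.1219 0.066 ]
 [0.5276 0.1208 0.066 ]] [0.14970509 0.03556996 0.15026461 0.03554316] [0.54393528 0.19633458 0.066     ]
pivot,hole [0.5436 0.2521 0.066 ] [0.5445 0.1412 0.066 ]
foot top corners [0.5833 0.2811 0.06  ] [0.5785 0.1029 0.06  ] [0.4939 0.1073 0.06  ] [0.4984 0.2862 0.06  ]
stand top corners [ 0.5904 -0.1196  0.068 ] [ 0.5979 -0.2796  0.068 ] [ 0.5398 -0.2744  0.068 ] [ 0.5313 -0.1223  0.068 ]
drift [ 0.5643 -0.1526  0.1   ] bolt [ 0.5706 -0.2432  0.09  ]
```

View pics/c1.png

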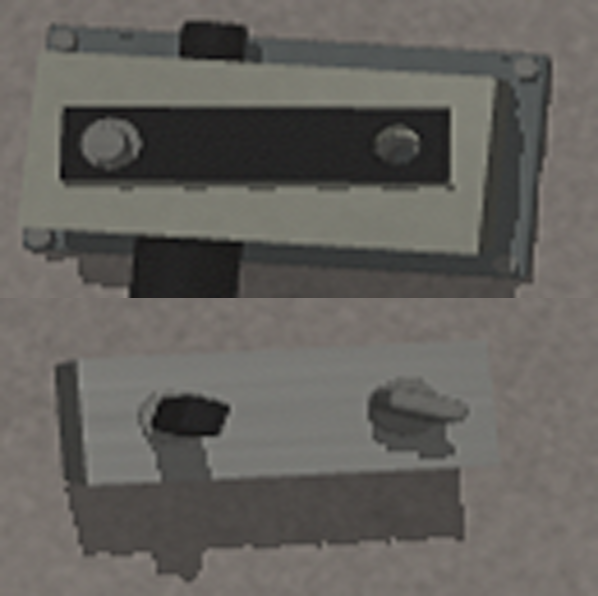

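```bash
cat >> h.py <<'E'
def plan(s,target,az,n):
    """print tool-axis rows from the measured pose to TCP target, tool down, tool-y azimuth az"""
    Rt=np.column_stack([[-np.sin(az),np.cos(az),0],[np.cos(az),np.sin(az),0],[0,0,-1]])
    R0=Ro.from_rotvec(s["tool_rot"]); w=(R0.inv()*Ro.from_matrix(Rt)).as_rotvec()/n
    d=(np.array(target)-s["tcp_pos"])/n; R=R0
    for i in range(n):
        print(*(R.inv().apply(d)*1000).round(1),*w.round(4)); R=R*Ro.from_rotvec(w)
E
python3 - <<'E'
from h import *
from bench import r
s=r.sense();c=r.get_calibration("wrist")
R0=Ro.from_rotvec(s["tool_rot"]).as_matrix()
C=-c["R"].T@c["t"]; off=R0.T@(C-s["tcp_pos"]); look=R0.T@c["R"][2]
print("cam in tool",off.round(4),"look",look.round(3),"camx in tool",(R0.T@c["R"][0]).round(3))
A=np.array([[0,1,0],[1,0,0],[0,0,-1.]])
for P in ([.540,.150,.063],[.567,-.196,.09]):
    for D in (.22,):
        print("tcp to centre",(np.array(P)-A@look*D/look[2]-A@off).round(3))
E
```

```text
cam in tool [ 0.0721 -0.0003  0.0307] look [-0.282 -0.     0.959] camx in tool [-0.001  1.     0.   ]
tcp to centre [0.54  0.143 0.314]
tcp to centre [ 0.567 -0.203  0.341]
```

```bash
python3 - <<'E'
from h import *
from bench import r
plan(r.sense(),[.54,.143,.314],0,16)
E
```

```text
-26.6 -11.8 5.6 -0.0001 0.0 0.0704
-27.4 -9.9 5.6 -0.0001 0.0 0.0704
-28.0 -7.9 5.6 -0.0001 0.0 0.0704
-28.5 -5.9 5.6 -0.0001 0.0 0.0704
-28.8 -3.9 5.6 -0.0001 0.0 0.0704
-29.1 -1.9 5.6 -0.0001 0.0 0.0704
-29.1 0.2 5.6 -0.0001 0.0 0.0704
-29.0 2.2 5.6 -0.0001 0.0 0.0704
-28.8 4.2 5.6 -0.0001 0.0 0.0704
-28.4 6.3 5.6 -0.0001 0.0 0.0704
-27.9 8.2 5.6 -0.0001 0.0 0.0704
-27.3 10.2 5.6 -0.0001 0.0 0.0704
-26.5 12.1 5.6 -0.0001 0.0 0.0704
-25.6 13.9 5.6 -0.0001 0.0 0.0704
-24.5 15.7 5.6 -0.0001 0.0 0.0704
-23.4 17.4 5.6 -0.0001 0.0 0.0704
```

```bash
python3 -m pendant '-27 -12 5 0 0 .07 0;-27 -10 5 0 0 .07 0;-28 -8 5 0 0 .07 0;-28 -6 5 0 0 .07 0;-29 -4 5 0 0 .07 0;-29 -2 5 0 0 .07 0;-29 0 5 0 0 .07 0;-29 2 5 0 0 .07 0'; python3 -m pendant '-29 4 5 0 0 .07 0;-28 6 5 0 0 .07 0;-28 8 5 0 0 .07 0;-27 10 5 0 0 .07 0;-26 12 5 0 0 .07 0;-25 14 5 0 0 .07 0;-25 16 5 0 0 .07 0;-23 17 5 0 0 .07 0'; python3 -m pendant '0 0 0 0 0 0 0;0 0 0 0 0 0 0'
python3 - <<'E'
from h import *
from bench import r
import pickle
s=r.sense();c=r.get_calibration("wrist");im=r.read_camera("wrist")[:,:,::-1]
cv2.imwrite("pics/w1.png",im);pickle.dump((s,c),open("w1.pkl","wb"));print(s["tcp_pos"],s["qpos"])
cv2.imwrite("pics/w1x.png",cv2.resize(im,(800,600),interpolation=cv2.INTER_CUBIC))
plan(s,[.567,-.203,.341],0,9)
E
```

```text
time_s: 0.95
tcp_pos: [0.3881, 0.3186, 0.3644]
tool_rot: [-1.517, -2.751, 0.0]
wrist_force: [0.3, 0.6, -0.4]
finger_gap: 0.0852
gripper_force: 0.0
time_s: 1.75
tcp_pos: [0.5394, 0.1434, 0.3243]
tool_rot: [-2.218, -2.224, 0.001]
wrist_force: [-0.1, -0.2, -0.3]
finger_gap: 0.0854
gripper_force: 0.0
time_s: 1.95
tcp_pos: [0.5387, 0.1442, 0.3243]
tool_rot: [-2.214, -2.227, 0.001]
wrist_force: [-0.1, -0.7, 0.4]
finger_gap: 0.0852
gripper_force: 0.0
[0.53871384 0.14423071 0.32432578] [4.92789552e-02 4.64220939e-01 1.40613298e+00 2.37675297e-04
 1.27233396e+00 4.33186520e-02]
-38.6 2.9 -1.9 -0.0001 -0.0 0.0007
-38.6 2.9 -1.9 -0.0001 -0.0 0.0007
-38.6 3.0 -1.9 -0.0001 -0.0 0.0007
-38.6 3.0 -1.9 -0.0001 -0.0 0.0007
-38.6 3.0 -1.9 -0.0001 -0.0 0.0007
-38.6 3.0 -1.9 -0.0001 -0.0 0.0007
-38.6 3.1 -1.9 -0.0001 -0.0 0.0007
-38.6 3.1 -1.9 -0.0001 -0.0 0.0007
-38.6 3.1 -1.9 -0.0001 -0.0 0.0007
```

View pics/w1x.png

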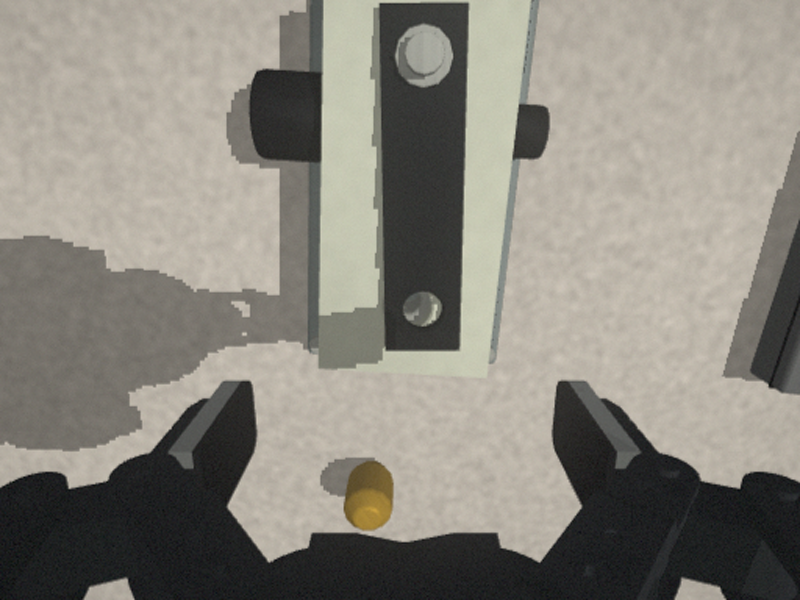

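The wrist view (800 px) shows the strap hole at about (422,309) and the pivot at (424,56). The foot's top face has its lower corners near (319,368) and (488,378).

```bash
python3 - <<'E'
from h import *
import pickle
s,c=pickle.load(open("w1.pkl","rb"));im=cv2.imread("pics/w1.png").astype(int);k=512/800
for u,v in ((340,150),(500,150),(345,345),(150,50),(313,200),(515,200),(425,200),(422,309)): print((u,v),im[int(v*k),int(u*k)])
g=cv2.cvtColor(im.astype(np.uint8),cv2.COLOR_BGR2GRAY)
m=((g<80)*255).astype(np.uint8); m[:, :240]=0;m[:,302:]=0;m[232:]=0
cs,_=cv2.findContours(m,cv2.RETR_EXTERNAL,cv2.CHAIN_APPROX_NONE);b=max(cs,key=cv2.contourArea)
box=cv2.boxPoints(cv2.minAreaRect(b));q=np.array([ray(c,p,.066) for p in box]);print("strap",q.round(4),q.mean(0),np.linalg.norm(q-np.roll(q,1,0),axis=1))
h=((g>95)*255).astype(np.uint8);hh=np.zeros_like(h);hh[180:215,252:290]=h[180:215,252:290]
cs,_=cv2.findContours(hh,cv2.RETR_EXTERNAL,cv2.CHAIN_APPROX_NONE);
for x in cs:
    if cv2.contourArea(x)>50: e=cv2.minEnclosingCircle(x);print("hole",e,ray(c,e[0],.066),cv2.contourArea(x))
sat=im[:,:,1]-im[:,:,0]
print(sat[100,195:220],sat[100,310:345],g[100,195:220],g[100,310:345])
E
```

```text
(340, 150) [176 197 195]
(500, 150) [179 199 198]
(345, 345) [112 125 125]
(150, 50) [165 176 182]
(313, 200) [88 96 91]
(515, 200) [134 142 141]
(425, 200) [53 56 54]
(422, 309) [ 95 103 101]
strap [[0.5276 0.2711 0.066 ]
 [0.5621 0.2713 0.066 ]
 [0.5679 0.1226 0.066 ]
 [0.5264 0.1223 0.066 ]] [0.54599929 0.19682915 0.066     ] [0.14880685 0.03443082 0.14884428 0.04155722]
hole ((270.5, 198.5), 12.020915031433105) [0.54685751 0.14190592 0.066     ] 264.0
[ 3  2  2  1  5  3  6  0  2  3 10 22 21 21 20 21 21 20 20 19 21 23 22 20
 21] [22 23 21 20 22 20 19 20 21 20 22 20 21 20 20 19 21 18  8  5  4  2  4  4
  3  3  2  4  4  3  2  2  0  3  2] [ 43  45  45  39  46  50  45  43  41  51  99 195 198 197 196 194 195 196
 194 195 193 196 194 193 197] [198 197 198 196 195 197 195 194 197 195 196 193 195 194 196 195 197 187
  75  55  58  52  58  57  58  53  51  55  54  51  53  52  54  63  73]
```

```bash
python3 -m pendant '-39 3 -2 0 0 0 0;-39 3 -2 0 0 0 0;-39 3 -2 0 0 0 0;-39 3 -2 0 0 0 0;-39 3 -2 0 0 0 0;-39 3 -2 0 0 0 0;-39 3 -2 0 0 0 0;-39 3 -2 0 0 0 0';python3 -m pendant '-36 4 -2 0 0 0 0;0 0 0 0 0 0 0;0 0 0 0 0 0 0'
python3 - <<'E'
from h import *
from bench import r
import pickle
s=r.sense();c=r.get_calibration("wrist");im=r.read_camera("wrist")[:,:,::-1]
cv2.imwrite("pics/w2.png",im);pickle.dump((s,c),open("w2.pkl","wb"));print(s["tcp_pos"],s["qpos"])
cv2.imwrite("pics/w2x.png",cv2.resize(im,(800,600),interpolation=cv2.INTER_CUBIC))
E
```

```text
time_s: 2.8
tcp_pos: [0.5644, -0.1677, 0.3412]
tool_rot: [2.212, 2.23, 0.0]
wrist_force: [1.0, -0.1, 0.3]
finger_gap: 0.0851
gripper_force: 0.0
time_s: 3.1
tcp_pos: [0.5687, -0.2027, 0.3427]
tool_rot: [-2.214, -2.228, -0.0]
wrist_force: [-0.6, 0.7, -0.2]
finger_gap: 0.0853
gripper_force: 0.0
[ 0.56869211 -0.20269619  0.3427147 ] [-5.38306680e-01  5.22236473e-01  1.24285597e+00  3.41865548e-04
  1.37701299e+00 -5.44848374e-01]
```

View pics/w2x.png

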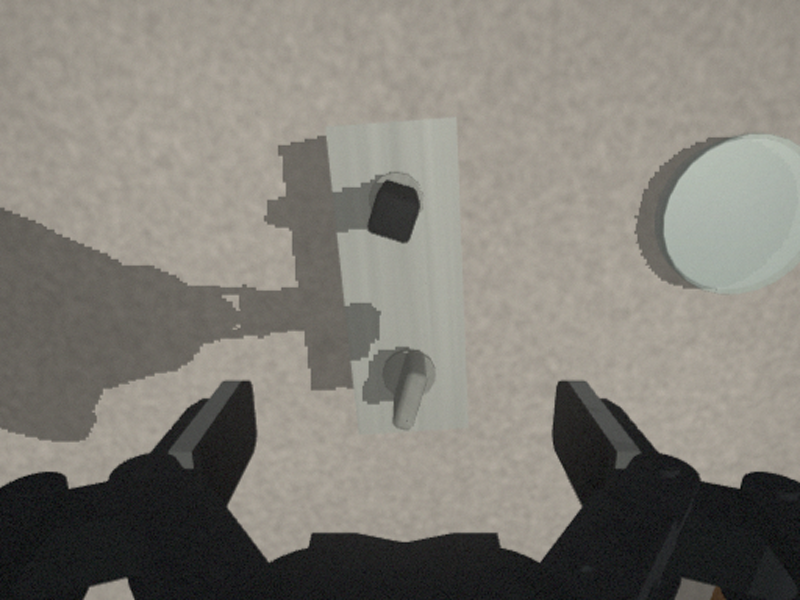

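The stand view (800 px) shows the drift handle at about (395,210), slightly turned. The bolt collar is at (410,372), with its wing leaning towards (403,425).

```bash
python3 - <<'E'
from h import *
import pickle
s,c=pickle.load(open("w1.pkl","rb"));im=cv2.imread("pics/w1.png").astype(int)
sat=(im[:,:,1]-im[:,:,0])
rows=range(60,190,5);L=[];Rr=[]
for v in rows:
    w=np.where(cv2.blur(sat[v-1:v+2].astype(np.float32),(1,3))[1]>12)[0]; w=w[(w>190)&(w<350)]
    L.append(ray(c,(w[0]-.5,v),.06));Rr.append(ray(c,(w[-1]+.5,v),.06))
L=np.array(L);Rr=np.array(Rr)
for n,a in(("L",L),("R",Rr)):
    p=np.polyfit(a[:,1],a[:,0],1);print(n,"slope",p[0],"x at y=.14",np.polyval(p,.14),"rms",np.std(a[:,0]-np.polyval(p,a[:,1])))
# bottom edge: columns
B=[]
for u in range(212,308,4):
    col=cv2.cvtColor(im.astype(np.uint8),cv2.COLOR_BGR2GRAY)[215:250,u].astype(int); d=np.diff(col); B.append((u,215+np.argmax(abs(d))+.5))
B=np.array([ray(c,b,.06) for b in B]);print("bottom y",B[:,:2].round(4)[::2].tolist())
s,c=pickle.load(open("w2.pkl","rb"));im=cv2.imread("pics/w2.png");g=cv2.cvtColor(im,cv2.COLOR_BGR2GRAY)
m=np.zeros_like(g);m[105:165,225:280]=(g[105:165,225:280]<62)*255
cs,_=cv2.findContours(m,cv2.RETR_EXTERNAL,cv2.CHAIN_APPROX_NONE);b=max(cs,key=cv2.contourArea)
print("drift",cv2.minAreaRect(b),[ray(c,p[0],.133).round(4).tolist() for p in cv2.approxPolyDP(b,2,True)], cv2.approxPolyDP(b,2,True)[:,0].tolist())
cr=im[95:285,195:315];cv2.imwrite("pics/c2.png",cv2.resize(cr,(378,598),interpolation=cv2.INTER_CUBIC))
E
```

```text
L slope 0.057184169626202715 x at y=.14 0.49636096565442617 rms 0.0002082337123713781
R slope -0.23854355069620828 x at y=.14 0.6098326200850754 rms 0.003944327127896139
bottom y [[0.5016, 0.1083], [0.5079, 0.1092], [0.5143, 0.1118], [0.5205, 0.1118], [0.5268, 0.1136], [0.5331, 0.1186], [0.5393, 0.1187], [0.5455, 0.1187], [0.5517, 0.1188], [0.5579, 0.1188], [0.5641, 0.1197], [0.5709, 0.1044]]
drift ((252.15000915527344, 134.5500030517578), (27.828041076660156, 34.46882247924805), 18.43494987487793) [[0.5611, -0.1423, 0.133], [0.5567, -0.1515, 0.133], [0.5555, -0.1592, 0.133], [0.5677, -0.163, 0.133], [0.5721, -0.1536, 0.133], [0.572, -0.1465, 0.133], [0.5703, -0.1444, 0.133]] [[246, 116], [238, 133], [236, 147], [258, 154], [266, 137], [266, 124], [263, 120]]
```

View pics/c2.png

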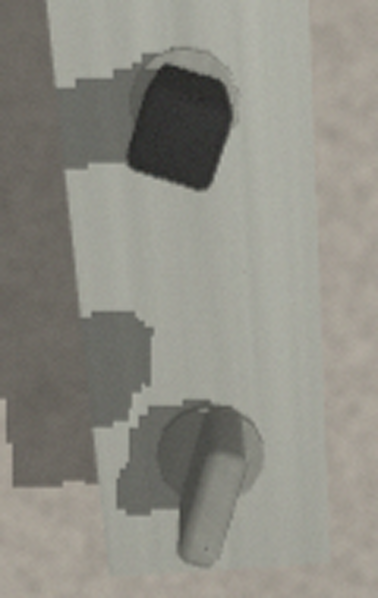

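```bash
python3 - <<'E'
from h import *
import pickle
s,c=pickle.load(open("w1.pkl","rb"));im=cv2.imread("pics/w1.png").astype(int);g=cv2.cvtColor(im.astype(np.uint8),cv2.COLOR_BGR2GRAY).astype(float)
def fit(n,rows,lo,hi,z,sgn):
    a=[]
    for v in rows:
        x=g[v-1:v+2,lo:hi].mean(0); d=sgn*np.diff(x); i=int(np.argmax(d)); w=np.clip(d[max(i-1,0):i+2],0,None); u=lo+.5+(w@np.arange(max(i-1,0),max(i-1,0)+len(w)))/w.sum(); a.append(ray(c,(u,v),z))
    a=np.array(a); 
    for _ in range(3):
        p=np.polyfit(a[:,1],a[:,0],1); e=abs(a[:,0]-np.polyval(p,a[:,1])); a=a[e<max(2*np.median(e),3e-4)]
    print(n,"slope %.4f x@.14 %.4f x@.25 %.4f n %d"%(p[0],np.polyval(p,.14),np.polyval(p,.25),len(a)),"rms",e.std())
fit("footL",range(110,185,3),198,214,.06,1)
fit("footR",range(10,60,3),325,350,.06,-1)
fit("footR2",range(110,230,3),305,335,.06,-1)
fit("strapR",range(10,220,5),288,306,.066,1)
fit("strapL",range(10,220,5),240,252,.066,-1)
for u in (210,220,225,255,275,295,305):
    col=g[226:250,u-1:u+2].mean(1);i=np.argmax(-np.diff(col));print("bottom",u,226+i+.5,ray(c,(u,226+i+.5),.06)[:2].round(4),int(-np.diff(col).min()))
h=g[15:60,250:295];m=((h>110)*255).astype(np.uint8)
cs,_=cv2.findContours(m,cv2.RETR_EXTERNAL,2);e=cv2.minEnclosingCircle(max(cs,key=cv2.contourArea));u=(e[0][0]+250,e[0][1]+15);print("pivot",e,ray(c,u,.066),ray(c,u,.072))
s,c=pickle.load(open("w2.pkl","rb"));print("drift",ray(c,(251.1,137.6),.133))
k=lambda x,y:(195+x/3.15,95+y/3.147)
print("bolt collar",ray(c,k(211,455),.072)," wing ends",ray(c,k(200,552),.102),ray(c,k(228,460),.102))
print("stand corners",[ray(c,(u*.64,v*.64),.068)[:2].round(4).tolist() for u,v in((327,126),(456,118),(466,429),(359,433))])
E
```

```text
footL slope 0.0555 x@.14 0.4964 x@.25 0.5025 n 25 rms 2.7432245249416994e-05
footR slope 0.0590 x@.14 0.5813 x@.25 0.5878 n 17 rms 2.531476828435906e-05
footR2 slope 0.0557 x@.14 0.5816 x@.25 0.5878 n 40 rms 2.1846800515357504e-05
strapR slope -0.0109 x@.14 0.5645 x@.25 0.5633 n 42 rms 3.5802571313936305e-05
strapL slope -0.0105 x@.14 0.5285 x@.25 0.5273 n 29 rms 2.7814030398946464e-05
bottom 210 227.5 [0.5003 0.1159] 2
bottom 220 236.5 [0.5079 0.1084] 5
bottom 225 236.5 [0.5118 0.1084] 5
bottom 255 238.5 [0.5354 0.1068] 5
bottom 275 239.5 [0.5512 0.106 ] 9
bottom 295 240.5 [0.567  0.1053] 11
bottom 305 241.5 [0.5749 0.1044] 11
pivot ((21.05251121520996, 20.0388126373291), 20.0665340423584) [0.54549226 0.25230255 0.066     ] [0.54529136 0.2513445  0.072     ]
drift [ 0.56385955 -0.15395149  0.133     ]
bolt collar [ 0.57125051 -0.24390562  0.072     ]  wing ends [ 0.56849222 -0.2543628   0.102     ] [ 0.57466322 -0.23100019  0.102     ]
stand corners [[0.5325, -0.1219], [0.5914, -0.1181], [0.6024, -0.2781], [0.5441, -0.2809]]
```

```bash
python3 - <<'E'
from h import *
from bench import r
plan(r.sense(),[.5639,-.154,.32],np.deg2rad(-18.4),4)
E
```

```text
12.0 -1.1 5.7 -0.0001 -0.0001 0.0822
11.9 -2.1 5.7 -0.0001 -0.0001 0.0822
11.7 -3.1 5.7 -0.0001 -0.0001 0.0822
11.4 -4.0 5.7 -0.0001 -0.0001 0.0822
```

```bash
python3 -m pendant '12 -1 6 0 0 .08 0;12 -2 6 0 0 .08 0;12 -3 5.5 0 0 .08 0;11.3 -4 5.5 0 0 .081 0;0 0 10 0 0 0 0;0 0 20 0 0 0 0;0 0 20 0 0 0 0;0 0 9 0 0 0 0' ; python3 -m pendant '0 0 0 0 0 0 0;0 0 0 0 0 0 0'; python3 - <<'E'
from h import *
from bench import r
s=r.sense();print(s["tcp_pos"].round(4),s["tool_rot"]);plan(s,[.5639,-.154,.261],np.deg2rad(-18.4),1)
E
```

```text
time_s: 3.95
tcp_pos: [0.564, -0.1543, 0.2589]
tool_rot: [-2.538, -1.848, 0.002]
wrist_force: [-0.6, -0.4, 0.1]
finger_gap: 0.0853
gripper_force: 0.0
time_s: 4.15
tcp_pos: [0.5644, -0.155, 0.2613]
tool_rot: [2.541, 1.846, 0.001]
wrist_force: [-0.3, 0.7, 0.4]
finger_gap: 0.0853
gripper_force: 0.0
[ 0.5644 -0.155   0.2613] [2.54072035e+00 1.84644519e+00 6.34866750e-04]
0.8 -0.8 0.3 0.0009 0.0001 0.0072
```

```bash
python3 -m pendant '1 -.5 0 0 0 0 .5;0 0 0 0 0 0 .7;0 0 0 0 0 0 .8'; python3 -m pendant '0 0 0 0 0 0 1;0 0 0 0 0 0 1;0 0 0 0 0 0 1;0 0 0 0 0 0 1'; python3 -m pendant '0 0 0 0 0 0 1;0 0 0 0 0 0 1'
```

```text
time_s: 4.45
tcp_pos: [0.5641, -0.1539, 0.2612]
tool_rot: [2.542, 1.845, 0.001]
wrist_force: [-0.3, 0.4, 0.4]
finger_gap: 0.0437
gripper_force: 0.0
time_s: 4.85
tcp_pos: [0.5641, -0.154, 0.261]
tool_rot: [2.542, 1.845, 0.0]
wrist_force: [-0.9, -0.7, 2.6]
finger_gap: 0.0151
gripper_force: 58.4
time_s: 5.05
tcp_pos: [0.5641, -0.154, 0.261]
tool_rot: [2.542, 1.845, 0.0]
wrist_force: [0.0, 0.9, 3.7]
finger_gap: 0.0152
gripper_force: 58.5
```

```bash
python3 -m pendant '0 0 -10 0 0 0 1;0 0 -20 0 0 0 1;0 0 -30 0 0 0 1;0 0 -30 0 0 0 1;0 0 0 0 0 0 1;0 0 0 0 0 0 1'; python3 - <<'E'
from h import *
from bench import r
s=r.sense();plan(s,[.5405,.1417,.351],-.0557,9)
c=r.get_calibration("wrist");im=r.read_camera("wrist")[:,:,::-1]
cv2.imwrite("pics/w3.png",im);cv2.imwrite("pics/w3x.png",cv2.resize(im,(800,600)))
A=Ro.from_rotvec(s["tool_rot"])
for n,z in(("origin",.193),("tip",.254),("handle top",.128)): print(n,proj(c,A.apply([0,0,z])+s["tcp_pos"])/.64)
E
```

```text
time_s: 5.65
tcp_pos: [0.5638, -0.1539, 0.3508]
tool_rot: [-2.542, -1.846, 0.0]
wrist_force: [-0.1, 0.4, -2.8]
finger_gap: 0.0155
gripper_force: 59.3
30.4 -12.6 -0.0 -0.0 0.0 -0.0288
30.8 -11.8 -0.0 -0.0 0.0 -0.0288
31.1 -10.9 -0.0 -0.0 0.0 -0.0288
31.4 -10.0 -0.0 -0.0 0.0 -0.0288
31.7 -9.1 -0.0 -0.0 0.0 -0.0288
31.9 -8.1 -0.0 -0.0 0.0 -0.0288
32.1 -7.2 -0.0 -0.0 0.0 -0.0288
32.3 -6.3 -0.0 -0.0 0.0 -0.0288
32.5 -5.4 -0.0 -0.0 0.0 -0.0288
origin [405.07266278 361.42842168]
tip [404.78700255 307.82826492]
handle top [405.70090234 479.30880731]
```

View pics/w3x.png

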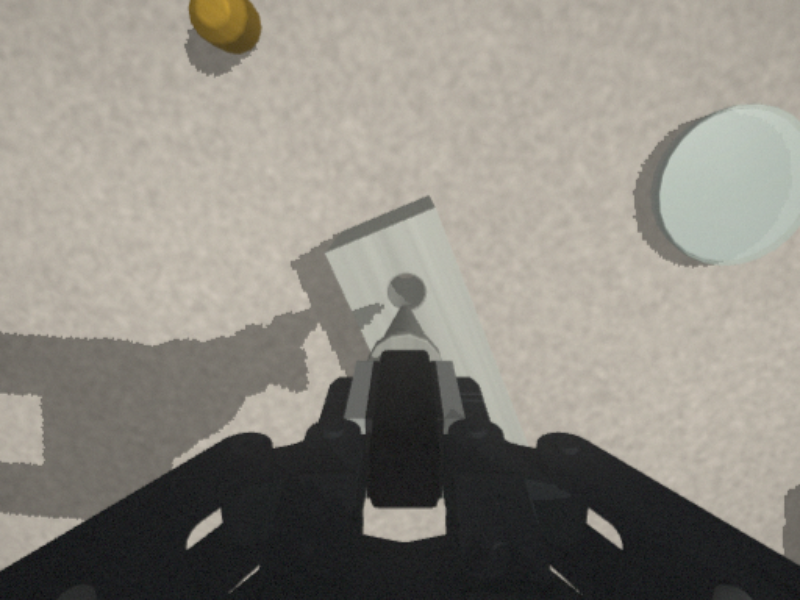

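The drift is held straight. Its tip is at about (404,306), against (405,308) predicted, so wrist calibration is good. The stand hole is at (406,291).

```bash
python3 -m pendant '30 -13 0 0 0 -.029 1;31 -12 0 0 0 -.029 1;31 -11 0 0 0 -.029 1;31 -10 0 0 0 -.029 1;32 -9 0 0 0 -.029 1;32 -8 0 0 0 -.029 1;32 -7 0 0 0 -.029 1;32 -6 0 0 0 -.029 1'; python3 -m pendant '33 -5 5 0 0 -.029 1;0 0 0 0 0 0 1;0 0 0 0 0 0 1'; python3 - <<'E'
from h import *
from bench import r
s=r.sense();print(s["tcp_pos"].round(4),s["wrist_force"]);plan(s,[.5405,.1417,.346],-.0557,1)
c=r.get_calibration("wrist");im=r.read_camera("wrist")[:,:,::-1]
cv2.imwrite("pics/w4.png",im)
A=Ro.from_rotvec(s["tool_rot"])
tip=A.apply([0,0,.254])+s["tcp_pos"];print("tip",tip,proj(c,tip))
print("pred hole px strap",proj(c,[.5467,.1419,.066]),"foot hole",proj(c,[.539,.1416,.06]))
cv2.imwrite("pics/w4x.png",cv2.resize(im[80:280,140:390],(750,600),interpolation=cv2.INTER_CUBIC))
E
```

```text
time_s: 6.5
tcp_pos: [0.5426, 0.1094, 0.3492]
tool_rot: [-2.309, -2.127, 0.004]
wrist_force: [0.3, -0.9, -1.3]
finger_gap: 0.0152
gripper_force: 59.2
time_s: 6.8
tcp_pos: [0.5406, 0.1418, 0.3444]
tool_rot: [-2.278, -2.161, 0.004]
wrist_force: [-0.2, -0.3, -1.2]
finger_gap: 0.0152
gripper_force: 59.2
[0.5406 0.1418 0.3444] [-0.18449431 -0.33494798 -1.24661858]
-0.1 -0.1 -1.6 -0.0027 0.0006 0.0028
tip [0.539855   0.14163226 0.09044221] [259.08247898 197.1450181 ]
pred hole px strap [267.68570536 186.98207051] foot hole [258.07147244 185.78109703]
```

View pics/w4x.png

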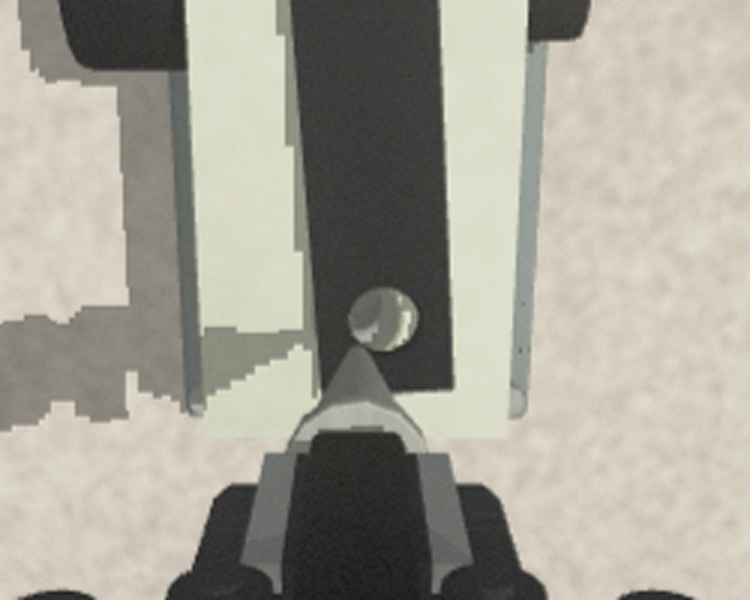

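The tip is at crop (358,348) and the strap hole centre at crop (383,319); both agree with the predictions to within 1 px. I'll fix the small tilt and lower the drift into the strap hole, offset slightly towards +x.

```bash
python3 -m pendant '0 .8 0 -.0027 0 .003 1;0 0 10 0 0 0 1;0 0 10 0 0 0 1;0 0 6 0 0 0 1;0 0 3 0 0 0 1;0 0 2 0 0 0 1;0 0 0 0 0 0 1'; python3 - <<'E'
from h import *
from bench import r
s=r.sense();A=Ro.from_rotvec(s["tool_rot"])
print(s["tcp_pos"].round(4),(A.apply([0,0,.254])+s["tcp_pos"]).round(4),s["wrist_force"].round(1),s["wrist_torque"].round(2))
E
```

```text
time_s: 7.55
tcp_pos: [0.5416, 0.1414, 0.3146]
tool_rot: [2.283, 2.156, 0.003]
wrist_force: [-0.8, 0.2, -2.2]
finger_gap: 0.0154
gripper_force: 59.2
[0.5416 0.1414 0.3146] [0.5423 0.1413 0.0606] [-0.8  0.2 -2.2] [ 0.03  0.01 -0.  ]
```

```bash
python3 -m pendant '0 -.5 3 0 0 0 1;0 -.5 3 0 0 0 1;0 -.5 2 0 0 0 1;0 0 0 0 0 0 1'; cat > st.py <<'E'
from h import *
from bench import r
s=r.sense();A=Ro.from_rotvec(s["tool_rot"])
print("tcp",s["tcp_pos"].round(4),"tip",(A.apply([0,0,.254])+s["tcp_pos"]).round(4),"F",s["wrist_force"].round(1),"T",s["wrist_torque"].round(2))
E
python3 st.py; python3 -m pendant '0 -.3 2 0 0 0 1;0 -.3 2 0 0 0 1;0 0 0 0 0 0 1'; python3 st.py
```

```text
time_s: 7.95
tcp_pos: [0.5403, 0.1415, 0.3067]
tool_rot: [2.282, 2.155, 0.004]
wrist_force: [1.4, 0.4, -2.0]
finger_gap: 0.015
gripper_force: 59.2
tcp [0.5403 0.1415 0.3067] tip [0.5412 0.1414 0.0527] F [ 1.4  0.4 -2. ] T [-0.04 -0.47  0.05]
time_s: 8.25
tcp_pos: [0.54, 0.1415, 0.303]
tool_rot: [2.281, 2.155, 0.006]
wrist_force: [5.5, 0.7, -0.7]
finger_gap: 0.0152
gripper_force: 59.2
tcp [0.54   0.1415 0.303 ] tip [0.5413 0.1415 0.049 ] F [ 5.5  0.7 -0.7] T [ 0.07 -1.2  -0.  ]
```

```bash
python3 -m pendant '0 -.2 2 0 0 0 1;0 -.2 2 0 0 0 1;0 0 0 0 0 0 1'; python3 st.py; python3 -m pendant '0 -.2 2 0 0 0 1;0 0 2 0 0 0 1;0 0 0 0 0 0 1'; python3 st.py
```

```text
time_s: 8.55
tcp_pos: [0.5394, 0.1415, 0.2989]
tool_rot: [2.282, 2.155, 0.005]
wrist_force: [5.8, 0.4, -0.3]
finger_gap: 0.0152
gripper_force: 59.5
tcp [0.5394 0.1415 0.2989] tip [0.5406 0.1415 0.0449] F [ 5.8  0.4 -0.3] T [ 0.16 -1.13  0.02]
time_s: 8.85
tcp_pos: [0.5392, 0.1416, 0.2947]
tool_rot: [2.282, 2.155, 0.005]
wrist_force: [4.6, 0.8, 0.2]
finger_gap: 0.0151
gripper_force: 59.7
tcp [0.5392 0.1416 0.2947] tip [0.5402 0.1416 0.0408] F [4.6 0.8 0.2] T [ 0.16 -1.11  0.03]
```

```bash
python3 -m pendant '0 .1 2 .003 0 0 1;0 0 2 0 0 0 1;0 0 0 0 0 0 1'; python3 st.py; python3 -m pendant '0 0 1.5 0 0 0 1;0 0 1.5 0 0 0 1;0 0 0 0 0 0 1'; python3 st.py
```

```text
time_s: 9.15
tcp_pos: [0.5393, 0.1416, 0.2908]
tool_rot: [2.284, 2.157, 0.001]
wrist_force: [4.7, 1.5, 1.2]
finger_gap: 0.0152
gripper_force: 59.7
tcp [0.5393 0.1416 0.2908] tip [0.5395 0.1416 0.0368] F [4.7 1.5 1.2] T [ 0.15 -1.16  0.04]
time_s: 9.45
tcp_pos: [0.5392, 0.1416, 0.2878]
tool_rot: [2.284, 2.157, 0.001]
wrist_force: [5.2, 0.4, 0.9]
finger_gap: 0.0152
gripper_force: 59.8
tcp [0.5392 0.1416 0.2878] tip [0.5394 0.1416 0.0338] F [5.2 0.4 0.9] T [ 0.24 -1.17  0.03]
```

```bash
for i in 1; do python3 -m pendant '0 0 1 0 0 0 1;0 0 1 0 0 0 1;0 0 0 0 0 0 1'; python3 st.py; python3 -m pendant '0 0 1 0 0 0 1;0 0 0 0 0 0 1' ; python3 st.py; python3 -m pendant '0 0 1 0 0 0 1;0 0 0 0 0 0 1'; python3 st.py; done | grep tip
```

```text
tcp [0.5392 0.1416 0.2858] tip [0.5394 0.1417 0.0318] F [5.5 1.  0.9] T [ 0.23 -1.05 -0.03]
tcp [0.5392 0.1416 0.2848] tip [0.5394 0.1417 0.0308] F [4.1 0.9 1.6] T [ 0.27 -1.07  0.06]
tcp [0.5392 0.1416 0.2838] tip [0.5394 0.1417 0.0298] F [5.5 1.5 1.7] T [ 0.22 -1.05 -0.04]
```

```bash
(python3 -m pendant '0 0 .8 0 0 0 1;0 0 0 0 0 0 1'; python3 st.py; python3 -m pendant '0 0 .8 0 0 0 1;0 0 0 0 0 0 1' ; python3 st.py; python3 -m pendant '0 0 .8 0 0 0 1;0 0 0 0 0 0 1'; python3 st.py; python3 -m pendant '0 0 .8 0 0 0 1;0 0 0 0 0 0 1'; python3 st.py) | grep tip
```

```text
tcp [0.5392 0.1416 0.283 ] tip [0.5394 0.1417 0.029 ] F [6.7 1.  1.7] T [ 0.28 -1.1   0.  ]
tcp [0.5392 0.1416 0.2822] tip [0.5394 0.1417 0.0282] F [5.2 1.9 1.6] T [ 0.27 -1.05  0.03]
tcp [0.5392 0.1416 0.2814] tip [0.5394 0.1417 0.0274] F [4.3 1.3 1. ] T [ 0.31 -1.05 -0.02]
tcp [0.5392 0.1416 0.2806] tip [0.5394 0.1417 0.0266] F [4.6 0.3 1.4] T [ 0.31 -1.17 -0.01]
```

```bash
(python3 -m pendant '0 0 .8 0 0 0 1;0 0 0 0 0 0 1'; python3 st.py; python3 -m pendant '0 0 .8 0 0 0 1;0 0 0 0 0 0 1' ; python3 st.py; python3 -m pendant '0 0 .8 0 0 0 1;0 0 0 0 0 0 1'; python3 st.py; python3 -m pendant '0 0 .8 0 0 0 1;0 0 0 0 0 0 1'; python3 st.py) | grep tip
```

```text
tcp [0.5392 0.1416 0.2798] tip [0.5394 0.1417 0.0258] F [4.9 1.2 1.8] T [ 0.23 -1.11  0.01]
tcp [0.5392 0.1416 0.279 ] tip [0.5394 0.1417 0.025 ] F [5.7 0.9 1.4] T [ 0.29 -1.04 -0.01]
tcp [0.5392 0.1416 0.2782] tip [0.5394 0.1417 0.0242] F [5.1 2.  1.1] T [ 0.29 -1.12 -0.05]
tcp [0.5392 0.1416 0.2774] tip [0.5394 0.1417 0.0234] F [5.8 2.  1.6] T [ 0.33 -1.01  0.  ]
```

```bash
(python3 -m pendant '0 0 .8 0 0 0 1;0 0 0 0 0 0 1'; python3 st.py; python3 -m pendant '0 0 .8 0 0 0 1;0 0 0 0 0 0 1' ; python3 st.py; python3 -m pendant '0 0 .8 0 0 0 1;0 0 0 0 0 0 1'; python3 st.py; python3 -m pendant '0 0 .8 0 0 0 1;0 0 0 0 0 0 1'; python3 st.py) | grep tip
```

```text
tcp [0.5392 0.1417 0.2766] tip [0.5394 0.1418 0.0226] F [5.2 2.2 2.1] T [ 0.31 -1.07 -0.02]
tcp [0.5392 0.1417 0.2759] tip [0.5394 0.1418 0.0219] F [5.  2.4 1.7] T [ 0.3  -1.09  0.03]
tcp [0.5392 0.1417 0.275 ] tip [0.5394 0.1418 0.021 ] F [5.6 1.1 1.7] T [ 0.39 -1.01  0.01]
tcp [0.5392 0.1417 0.2741] tip [0.5393 0.1419 0.0201] F [5.4 1.4 1.1] T [ 0.39 -1.03 -0.02]
```

```bash
(python3 -m pendant '.3 0 .8 0 0 0 1;0 0 0 0 0 0 1'; python3 st.py; python3 -m pendant '0 0 .8 0 0 0 1;0 0 0 0 0 0 1' ; python3 st.py; python3 -m pendant '0 0 .8 0 0 0 1;0 0 0 0 0 0 1'; python3 st.py) | grep tip
```

```text
tcp [0.5392 0.1419 0.2732] tip [0.5392 0.142  0.0192] F [6.1 1.  0.3] T [ 0.34 -1.06  0.04]
tcp [0.5392 0.1419 0.2725] tip [0.5392 0.142  0.0185] F [ 5.6  1.6 -0. ] T [ 0.29 -1.04  0.03]
tcp [0.5392 0.1419 0.2717] tip [0.5393 0.1421 0.0177] F [4.5 1.9 1.3] T [ 0.32 -1.08  0.01]
```

```bash
(python3 -m pendant '0 0 .7 0 0 0 1;0 0 0 0 0 0 1'; python3 st.py; python3 -m pendant '0 0 .7 0 0 0 1;0 0 0 0 0 0 1' ; python3 st.py; python3 -m pendant '0 0 .7 0 0 0 1;0 0 0 0 0 0 1'; python3 st.py) | grep tip
```

```text
tcp [0.5392 0.1419 0.2711] tip [0.5393 0.1421 0.0171] F [6.2 2.  1.9] T [ 0.4  -1.04  0.02]
tcp [0.5392 0.142  0.2706] tip [0.5393 0.1421 0.0166] F [5.2 2.6 4.2] T [ 0.45 -1.01  0.01]
tcp [0.5392 0.142  0.2701] tip [0.5394 0.1421 0.0161] F [3.8 1.6 6. ] T [ 0.41 -0.8   0.02]
```

```bash
(python3 -m pendant '0 0 .7 0 0 0 1;0 0 0 0 0 0 1'; python3 st.py; python3 -m pendant '0 0 .7 0 0 0 1;0 0 0 0 0 0 1' ; python3 st.py; python3 -m pendant '0 0 .7 0 0 0 1;0 0 0 0 0 0 1'; python3 st.py) | grep tip
```

```text
tcp [0.5392 0.142  0.2698] tip [0.5395 0.1421 0.0158] F [2.9 2.8 9.1] T [ 0.46 -0.65  0.04]
tcp [0.5391 0.142  0.2695] tip [0.5395 0.1421 0.0155] F [ 2.   2.6 11.6] T [ 0.42 -0.39 -0.02]
tcp [0.5391 0.142  0.2693] tip [0.5396 0.1421 0.0153] F [ 0.9  1.5 17.7] T [ 0.38 -0.14  0.01]
```

```bash
(python3 -m pendant '0 0 0 0 0 0 1;0 0 0 0 0 0 1';python3 st.py; python3 -m pendant '0 0 0 0 0 0 1;0 0 0 0 0 0 1';python3 st.py)|grep tip
```

```text
tcp [0.5391 0.142  0.2693] tip [0.5396 0.1421 0.0153] F [ 1.2  2.3 16.6] T [ 0.37 -0.18  0.02]
tcp [0.5391 0.142  0.2693] tip [0.5396 0.1421 0.0153] F [ 1.5  2.5 16.4] T [ 0.38 -0.15 -0.09]
```

```bash
(python3 -m pendant '0 0 -1.5 0 0 0 1;0 0 -1 0 0 0 1';python3 st.py; python3 -m pendant '0 0 -1 0 0 0 1;0 0 -1 0 0 0 1';python3 st.py;python3 -m pendant '0 0 -1 0 0 0 1;0 0 -1 0 0 0 1';python3 st.py)|grep tip
```

```text
tcp [0.5391 0.1419 0.2695] tip [0.5391 0.1421 0.0155] F [ 8.   2.1 -9.9] T [ 0.58 -1.81 -0.01]
tcp [0.5393 0.1419 0.2706] tip [0.539  0.142  0.0166] F [ 8.2  2.4 -6. ] T [ 0.62 -1.73 -0.03]
tcp [0.5391 0.1419 0.273 ] tip [0.5388 0.1419 0.019 ] F [ 6.9  2.9 -5.5] T [ 0.43 -1.36 -0.01]
```

```bash
(python3 -m pendant '-.2 .5 -2 0 0 0 1;0 .2 -3 0 0 0 1';python3 st.py; python3 -m pendant '0 0 -5 0 0 0 1;0 0 -10 0 0 0 1;0 0 -15 0 0 0 1;0 0 -20 0 0 0 1;0 0 -20 0 0 0 1;0 0 0 0 0 0 1;0 0 0 0 0 0 1';python3 st.py;)|grep tip
python3 - <<'E'
from h import *
from bench import r
s=r.sense()
c=r.get_calibration("wrist");im=r.read_camera("wrist")[:,:,::-1]
cv2.imwrite("pics/w5.png",im)
A=Ro.from_rotvec(s["tool_rot"]);tip=A.apply([0,0,.254])+s["tcp_pos"];print("tip px",proj(c,tip),"foot hole",proj(c,[.5393,.142,.066]))
cv2.imwrite("pics/w5x.png",cv2.resize(im[80:280,140:390],(750,600),interpolation=cv2.INTER_CUBIC))
plan(s,[.5639,-.154,.351],np.deg2rad(-18.4),9)
E
```

```text
tcp [0.5394 0.1416 0.2779] tip [0.5384 0.1416 0.0239] F [ 2.4  0.8 -2.6] T [ 0.18 -0.49  0.01]
tcp [0.5393 0.1415 0.3488] tip [0.539  0.1415 0.0948] F [ 0.   0.5 -2.2] T [-0.06  0.02 -0.03]
tip px [259.0819855  197.18129354] foot hole [259.35904868 185.63892288]
-32.6 4.6 -0.2 -0.0001 0.0001 0.0294
-32.5 5.5 -0.2 -0.0001 0.0001 0.0294
-32.3 6.5 -0.2 -0.0001 0.0001 0.0294
-32.1 7.4 -0.2 -0.0001 0.0001 0.0294
-31.9 8.4 -0.2 -0.0001 0.0001 0.0294
-31.6 9.3 -0.2 -0.0001 0.0001 0.0294
-31.3 10.2 -0.2 -0.0001 0.0001 0.0294
-31.0 11.2 -0.2 -0.0001 0.0001 0.0294
-30.7 12.1 -0.2 -0.0001 0.0001 0.0294
```

View pics/w5x.png

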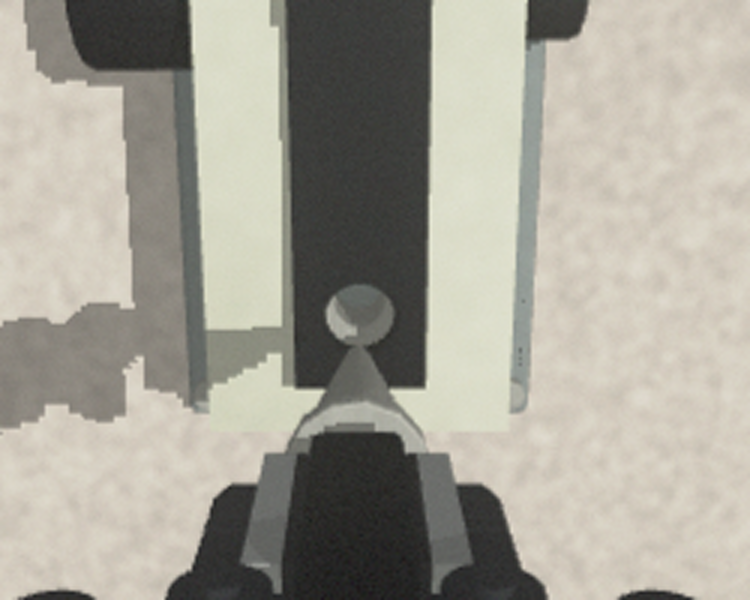

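The strap hole is now centred at crop (360,315), within 0.5 mm of the foot hole. Next I'll return the drift to the stand.

```bash
python3 -m pendant '-33 5 0 0 0 .029 1;-32 5 0 0 0 .029 1;-32 6 0 0 0 .029 1;-32 7 0 0 0 .029 1;-32 8 0 0 0 .029 1;-32 9 0 0 0 .029 1;-31 10 0 0 0 .029 1;-31 11 0 0 0 .03 1' >/dev/null; python3 -m pendant '-31 14 0 0 0 .031 1;0 0 0 0 0 0 1;0 0 0 0 0 0 1' >/dev/null; python3 st.py; python3 - <<'E'
from h import *
from bench import r
plan(r.sense(),[.5641,-.154,.350],np.deg2rad(-18.4),1)
E
```

```text
tcp [ 0.5642 -0.1545  0.3476] tip [ 0.5635 -0.1542  0.0936] F [-0.2  0.7 -1.6] T [0.01 0.01 0.03]
0.5 -0.3 -2.4 -0.0031 -0.0005 -0.0009
```

```bash
python3 -m pendant '.5 0 10 -.002 0 0 1;0 0 15 0 0 0 1;0 0 15 0 0 0 1;0 0 10 0 0 0 1;0 0 5 0 0 0 1;0 0 0 0 0 0 1' |tail -3; python3 st.py;python3 -m pendant '0 0 5 0 0 0 1;0 0 5 0 0 0 1;0 0 0 0 0 0 1' >/dev/null; python3 st.py
```

```text
wrist_force: [-0.5, 0.8, -1.2]
finger_gap: 0.0156
gripper_force: 60.4
tcp [ 0.5646 -0.1532  0.2933] tip [ 0.5647 -0.1532  0.0393] F [-0.5  0.8 -1.2] T [-0.03  0.02  0.04]
tcp [ 0.5645 -0.1536  0.2835] tip [ 0.5647 -0.1537  0.0295] F [-0.3 -0.3 -2. ] T [ 0.03 -0.03  0.  ]
```

```bash
python3 -m pendant '-.2 -.4 5 0 0 0 1;0 0 5 0 0 0 1;0 0 0 0 0 0 1' >/dev/null; python3 st.py;python3 -m pendant '0 0 4 0 0 0 1;0 0 4 0 0 0 1;0 0 0 0 0 0 1' >/dev/null; python3 st.py
```

```text
tcp [ 0.564  -0.1537  0.2732] tip [ 0.5641 -0.1537  0.0192] F [-0.3 -1.3 -2.1] T [ 0.01  0.02 -0.01]
tcp [ 0.5641 -0.1537  0.2654] tip [ 0.5643 -0.1538  0.0114] F [-1.1 -0.5 -1.7] T [-0.    0.02  0.01]
```

```bash
(python3 -m pendant '0 0 2 0 0 0 1;0 0 1 0 0 0 1;0 0 0 0 0 0 1'; python3 st.py;python3 -m pendant '0 0 .7 0 0 0 1;0 0 0 0 0 0 1'; python3 st.py;python3 -m pendant '0 0 .5 0 0 0 1;0 0 0 0 0 0 1'; python3 st.py)|grep tip
```

```text
tcp [ 0.5642 -0.1537  0.2629] tip [ 0.5645 -0.1539  0.0089] F [ 0.1 -0.5 -1.7] T [ 0.01  0.03 -0.01]
tcp [ 0.5642 -0.1538  0.2623] tip [ 0.5646 -0.1539  0.0083] F [-0.4 -0.1 -2.9] T [ 0.02 -0.03 -0.06]
tcp [ 0.5642 -0.1538  0.2618] tip [ 0.5646 -0.1539  0.0078] F [ 0.6 -0.5 -1.5] T [ 0.04 -0.06 -0.03]
```

```bash
(python3 -m pendant '0 0 .6 0 0 0 1;0 0 0 0 0 0 1'; python3 st.py;python3 -m pendant '0 0 .5 0 0 0 1;0 0 0 0 0 0 1'; python3 st.py)|grep tip; python3 -m pendant '0 0 0 0 0 0 .8;0 0 0 0 0 0 .6;0 0 0 0 0 0 .4;0 0 0 0 0 0 .3;0 0 0 0 0 0 0;0 0 0 0 0 0 0'|tail -2; python3 - <<'E'
from h import *
from bench import r
s=r.sense();print(s["tcp_pos"]);plan(s,[.5716,-.2427,.33],np.deg2rad(-14.8),4)
E
```

```text
tcp [ 0.5642 -0.1538  0.2611] tip [ 0.5646 -0.1539  0.0071] F [ 0.2 -1.2 -1.5] T [-0.04  0.    0.02]
tcp [ 0.5642 -0.1537  0.261 ] tip [ 0.5647 -0.1539  0.007 ] F [-0.3  0.9  1.9] T [ 0.11  0.16 -0.06]
finger_gap: 0.0852
gripper_force: 0.0
[ 0.56418726 -0.15376546  0.26070655]
-20.5 8.8 -17.3 0.0004 0.0 -0.0157
-20.6 8.5 -17.3 0.0004 0.0 -0.0157
-20.8 8.1 -17.3 0.0004 0.0 -0.0157
-20.9 7.8 -17.3 0.0004 0.0 -0.0157
```

```bash
python3 -m pendant '0 0 -25 0 0 0 0;0 0 -30 0 0 0 0;0 0 -20 0 0 0 0;-20 9 0 0 0 -.016 0;-21 8 0 0 0 -.016 0;-21 8 0 0 0 -.016 0;-21 8 0 0 0 -.016 0'|tail -2; python3 -m pendant '0 0 0 0 0 0 0;0 0 0 0 0 0 0'|tail -2;python3 - <<'E'
from h import *
from bench import r
s=r.sense();print(s["tcp_pos"]);plan(s,[.5712,-.2435,.248],np.deg2rad(-14.8),1)
c=r.get_calibration("wrist");im=r.read_camera("wrist")[:,:,::-1];cv2.imwrite("pics/w6.png",im)
for z in(.092,.102): print(proj(c,[.5712,-.2435,z]))
E
```

```text
finger_gap: 0.0855
gripper_force: 0.0
finger_gap: 0.0854
gripper_force: 0.0
[ 0.57124725 -0.24279066  0.33550871]
-0.7 0.0 87.5 0.0012 -0.0003 0.0004
[258.83920489 202.69052577]
[258.87218699 207.54213794]
```

```bash
python3 -m pendant '-.7 0 20 .001 0 0 0;0 0 25 0 0 0 0;0 0 20 0 0 0 0;0 0 15 0 0 0 0;0 0 6 0 0 0 0;0 0 1 0 0 0 .3;0 0 0 0 0 0 .5;0 0 0 0 0 0 .7'|tail -5; python3 st.py;  python3 -m pendant '0 0 0 0 0 0 .8;0 0 0 0 0 0 .85;0 0 0 0 0 0 .9;0 0 0 0 0 0 1'|tail -3;python3 st.py;  python3 -m pendant '0 0 0 0 0 0 1;0 0 0 0 0 0 1;0 0 0 0 0 0 1'|tail -3;python3 st.py
```

```text
tcp_pos: [0.5714, -0.2434, 0.2497]
tool_rot: [2.486, 1.917, 0.001]
wrist_force: [0.3, -0.4, -0.6]
finger_gap: 0.0438
gripper_force: 0.0
tcp [ 0.5714 -0.2434  0.2497] tip [ 0.5719 -0.2437 -0.0043] F [ 0.3 -0.4 -0.6] T [-0.02 -0.02  0.02]
wrist_force: [-1.2, 0.4, 4.3]
finger_gap: 0.009
gripper_force: 58.6
tcp [ 0.5713 -0.2435  0.2493] tip [ 0.5716 -0.2437 -0.0047] F [-1.2  0.4  4.3] T [0.09 0.18 0.01]
wrist_force: [-0.9, 0.7, 6.3]
finger_gap: 0.0089
gripper_force: 58.8
tcp [ 0.5713 -0.2435  0.2493] tip [ 0.5716 -0.2437 -0.0047] F [-0.9  0.7  6.3] T [ 0.12  0.2  -0.05]
```

```bash
python3 -m pendant '0 0 -10 0 0 0 1;0 0 -25 0 0 0 1;0 0 -35 0 0 0 1;0 0 -35 0 0 0 1;0 0 -15 0 0 0 1;0 0 0 0 0 0 1'|tail -3; python3 - <<'E'
from h import *
from bench import r
s=r.sense();print(s["tcp_pos"]);plan(s,[.5393,.1420,.365],-.0557,10)
E
```

```text
wrist_force: [0.0, -0.2, -1.1]
finger_gap: 0.0089
gripper_force: 58.5
[ 0.57114202 -0.24334404  0.37143383]
36.5 -12.9 0.5 0.0005 0.0002 -0.0201
36.7 -12.1 0.5 0.0005 0.0002 -0.0201
36.9 -11.4 0.5 0.0005 0.0002 -0.0201
37.2 -10.7 0.6 0.0005 0.0002 -0.0201
37.4 -9.9 0.6 0.0005 0.0002 -0.0201
37.6 -9.1 0.6 0.0005 0.0002 -0.0201
37.7 -8.4 0.6 0.0005 0.0002 -0.0201
37.9 -7.6 0.6 0.0005 0.0002 -0.0201
38.1 -6.9 0.6 0.0005 0.0002 -0.0201
38.2 -6.1 0.6 0.0005 0.0002 -0.0201
```

```bash
python3 -m pendant '36 -13 0 0 0 -.02 1;37 -12 0 0 0 -.02 1;37 -11 0 0 0 -.02 1;37 -11 0 0 0 -.02 1;37 -10 0 0 0 -.02 1;38 -9 0 0 0 -.02 1;38 -8 0 0 0 -.02 1;38 -8 0 0 0 -.02 1'|tail -2;python3 -m pendant '38 -7 10 0 0 -.02 1;38 -6 20 0 0 -.02 1;0 0 30 0 0 0 1;0 0 5 0 0 0 1;0 0 0 0 0 0 1;0 0 0 0 0 0 1'|tail -2; python3 - <<'E'
from h import *
from bench import r
s=r.sense();print(s["tcp_pos"]);plan(s,[.5393,.1420,.305],-.0557,1)
c=r.get_calibration("wrist");im=r.read_camera("wrist")[:,:,::-1];cv2.imwrite("pics/w7.png",im)
A=Ro.from_rotvec(s["tool_rot"])
for z in (.1813,.2153): X=A.apply([0,0,z])+s["tcp_pos"];p=proj(c,X);print("axis",X.round(4),p,((p-[140,80])*3).round(0))
p=proj(c,[.5393,.142,.066]);print("hole",p,((p-[140,80])*3).round(0))
cv2.imwrite("pics/w7x.png",cv2.resize(im[80:280,140:390],(750,600),interpolation=cv2.INTER_CUBIC))
E
```

```text
finger_gap: 0.0094
gripper_force: 58.5
finger_gap: 0.009
gripper_force: 58.6
[0.5400373  0.14107202 0.30444652]
0.9 -0.8 -0.6 0.0018 0.0002 -0.0025
axis [0.5404 0.141  0.1231] [259.33961896 240.85962258] [358. 483.]
axis [0.5404 0.141  0.0891] [259.20336096 216.56796397] [358. 410.]
hole [257.34079836 202.84488519] [352. 369.]
```

View pics/w7x.png

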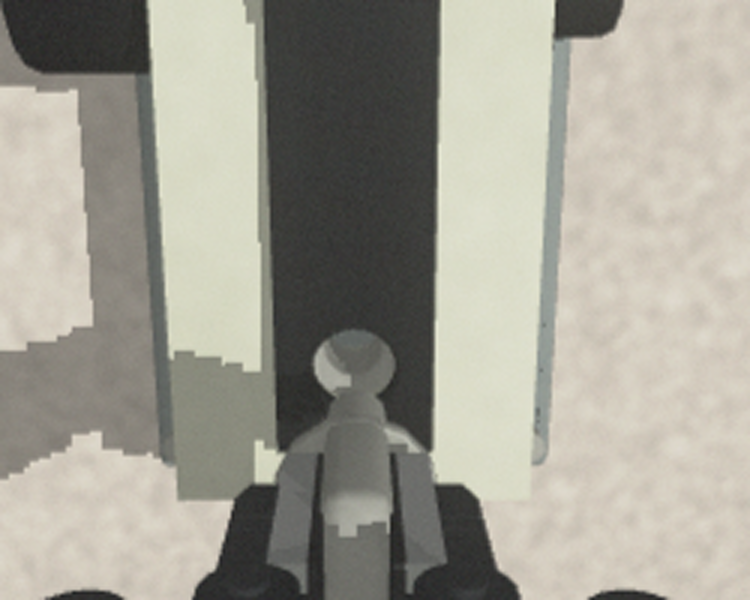

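The bolt's end is at about crop (358,388) and the strap hole at (354,364). I'll make a small correction and then lower it.

```bash
(python3 -m pendant '1.3 -.8 5 .0015 0 -.002 1;0 0 7 0 0 0 1;0 0 7 0 0 0 1;0 0 5 0 0 0 1;0 0 5 0 0 0 1;0 0 0 0 0 0 1'; python3 st.py; python3 -m pendant '0 0 3 0 0 0 1;0 0 3 0 0 0 1;0 0 0 0 0 0 1';python3 st.py)|grep tip; python3 - <<'E'
from h import *
from bench import r
plan(r.sense(),[.5393,.1424,.265],-.0557,1)
E
```

```text
tcp [0.5388 0.1431 0.2738] tip [0.5383 0.143  0.0198] F [-0.5 -0.2 -0.9] T [-0.02  0.02  0.04]
tcp [0.5388 0.1431 0.2683] tip [0.5385 0.143  0.0143] F [-0.8  0.7 -1.2] T [-0.    0.01  0.01]
-0.7 0.5 3.3 -0.0014 0.0004 0.0007
```

```bash
(python3 -m pendant '-.6 .6 1 0 0 0 1;0 0 1 0 0 0 1;0 0 0 0 0 0 1'; python3 st.py; python3 -m pendant '0 0 1 0 0 0 1;0 0 1 0 0 0 1;0 0 0 0 0 0 1';python3 st.py; python3 -m pendant '0 0 1 0 0 0 1;0 0 0 0 0 0 1';python3 st.py; python3 -m pendant '0 0 1 0 0 0 1;0 0 0 0 0 0 1';python3 st.py)|grep tip
```

```text
tcp [0.5394 0.1424 0.2666] tip [0.5392 0.1424 0.0126] F [-0.6 -0.2 -0.7] T [-0.02  0.   -0.02]
tcp [0.5394 0.1425 0.2645] tip [0.5391 0.1424 0.0105] F [-0.3 -0.  -1.3] T [ 0.01  0.04 -0.04]
tcp [0.5394 0.1424 0.2635] tip [0.5392 0.1424 0.0095] F [ 0.1  0.1 -1.1] T [-0.03  0.02 -0.04]
tcp [0.5394 0.1425 0.2625] tip [0.5391 0.1424 0.0085] F [ 0.2 -0.2 -0.9] T [-0.02  0.02  0.03]
```

```bash
(python3 -m pendant '0 0 1 0 0 0 1;0 0 0 0 0 0 1'; python3 st.py; python3 -m pendant '0 0 1 0 0 0 1;0 0 0 0 0 0 1';python3 st.py; python3 -m pendant '0 0 1 0 0 0 1;0 0 0 0 0 0 1';python3 st.py; python3 -m pendant '0 0 1 0 0 0 1;0 0 0 0 0 0 1';python3 st.py)|grep tip
```

```text
tcp [0.5394 0.1425 0.2615] tip [0.5391 0.1424 0.0075] F [-0.5  1.5  0.2] T [-0.07  0.01  0.  ]
tcp [0.5394 0.1425 0.2605] tip [0.5391 0.1424 0.0065] F [ 0.6  0.5 -0.2] T [ 0.06 -0.01 -0.01]
tcp [0.5394 0.1425 0.2595] tip [0.5391 0.1424 0.0055] F [-0.2  0.2 -0.7] T [ 0.03 -0.    0.02]
tcp [0.5394 0.1425 0.2585] tip [0.5392 0.1424 0.0045] F [-0.6 -0.5 -1.1] T [0.04 0.01 0.  ]
```

```bash
(python3 -m pendant '0 0 1.5 0 0 0 1;0 0 1.5 0 0 0 1;0 0 0 0 0 0 1'; python3 st.py; python3 -m pendant '0 0 1.5 0 0 0 1;0 0 1.5 0 0 0 1;0 0 0 0 0 0 1';python3 st.py; python3 -m pendant '0 0 1.5 0 0 0 1;0 0 1 0 0 0 1;0 0 0 0 0 0 1';python3 st.py; python3 -m pendant '0 0 1 0 0 0 1;0 0 0 0 0 0 1';python3 st.py)|grep tip
```

```text
tcp [0.5394 0.1425 0.2554] tip [0.5391 0.1424 0.0014] F [-0.4  0.3 -0.9] T [ 0.01 -0.01 -0.01]
tcp [0.5394 0.1425 0.2524] tip [ 0.5391  0.1424 -0.0016] F [-0.3  0.3 -0.7] T [0.01 0.05 0.01]
tcp [0.5394 0.1425 0.2499] tip [ 0.5391  0.1424 -0.0041] F [ 0.1  0.6 -1.2] T [ 0.03 -0.03  0.04]
tcp [0.5394 0.1425 0.249 ] tip [ 0.5392  0.1424 -0.005 ] F [-0.3 -0.3 -0.5] T [ 0.01  0.   -0.03]
```

Seating is expected at a TCP height of about 0.247.

```bash
(python3 -m pendant '0 0 1 0 0 0 1;0 0 0 0 0 0 1'; python3 st.py; python3 -m pendant '0 0 .7 0 0 0 1;0 0 0 0 0 0 1';python3 st.py; python3 -m pendant '0 0 .6 0 0 0 1;0 0 0 0 0 0 1';python3 st.py; python3 -m pendant '0 0 .6 0 0 0 1;0 0 0 0 0 0 1';python3 st.py)|grep tip
```

```text
tcp [0.5394 0.1425 0.248 ] tip [ 0.5392  0.1424 -0.006 ] F [-0.3 -1.  -0.4] T [ 0.01  0.04 -0.01]
tcp [0.5394 0.1425 0.2473] tip [ 0.5392  0.1424 -0.0067] F [ 0.6  0.5 -0.1] T [-0.01 -0.03 -0.02]
tcp [0.5394 0.1425 0.2472] tip [ 0.5393  0.1424 -0.0068] F [-1.1 -0.5  4.1] T [-0.04  0.22 -0.  ]
tcp [0.5394 0.1425 0.2471] tip [ 0.5394  0.1424 -0.0069] F [-3.5 -1.2  8.9] T [-0.03  0.62 -0.03]
```

```bash
python3 -m pendant '0 0 0 0 0 0 .85;0 0 0 0 0 0 .7;0 0 0 0 0 0 .5;0 0 0 0 0 0 .3;0 0 0 0 0 0 0;0 0 0 0 0 0 0'|tail -3; python3 -m pendant '0 0 -15 0 0 0 0;0 0 -30 0 0 0 0;0 0 -35 0 0 0 0;0 0 -35 0 0 0 0;0 0 0 0 0 0 0;0 0 0 0 0 0 0'|tail -3; python3 - <<'E'
from h import *
from bench import r
s=r.sense();print(s["time_s"],s["tcp_pos"],s["wrist_force"])
c=r.get_calibration("wrist");im=r.read_camera("wrist")[:,:,::-1];cv2.imwrite("pics/w8.png",im)
g=cv2.cvtColor(im,cv2.COLOR_BGR2GRAY)
p=proj(c,[.5394,.1422,.066]).astype(int);print(p)
w=g[p[1]-30:p[1]+45,p[0]-30:p[0]+30];m=((w>85)*255).astype(np.uint8)
m2=np.zeros_like(g);m2[p[1]-30:p[1]+45,p[0]-30:p[0]+30]=m
for x in cv2.findContours(m2,cv2.RETR_EXTERNAL,2)[0]:
    if cv2.contourArea(x)>80: (u,v),q=cv2.minEnclosingCircle(x);print("blob",u,v,q,cv2.contourArea(x),ray(c,(u,v),.07).round(4),cv2.boundingRect(x))
t=r.get_calibration("top");it=r.read_camera("top");cv2.imwrite("pics/top9.png",it[:,:,::-1]);d=cv2.absdiff(cv2.imread("pics/top0.png"),it[:,:,::-1].copy()).max(2)
print("diff slidebox,dish,stand",[int((d[a:b,e:f]>40).sum()) for a,b,e,f in((80,135,130,220),(95,155,310,370),(205,250,310,410))],"lens",int((d[240:262,236:258]>40).sum()))
E
```

```text
wrist_force: [-0.6, -0.4, 0.0]
finger_gap: 0.0814
gripper_force: 0.0
wrist_force: [0.2, -0.3, -1.1]
finger_gap: 0.0854
gripper_force: 0.0
30.9 [0.53934098 0.14250713 0.36142429] [ 0.17208485 -0.34608889 -1.05672254]
[259 182]
blob 258.5 189.0 47.3208122253418 2907.0 [0.5387 0.1376 0.07  ] (229, 152, 60, 75)
diff slidebox,dish,stand [0, 0, 178] lens 0
```

```bash
python3 - <<'E'
from h import *
from bench import r
c=r.get_calibration("wrist");im=cv2.imread("pics/w8.png");g=cv2.cvtColor(im,cv2.COLOR_BGR2GRAY)
def px(x,y,z):return proj(c,[x,y,z])
print("collar exp centre",px(.5394,.1422,.070),"radius px",np.linalg.norm(px(.5534,.1422,.07)-px(.5394,.1422,.07)),"wing top",px(.5394,.1422,.1))
for y in(.158,.152,.147,.142,.136):
    v=int(round(px(.5394,y,.07)[1]));print(y,v,g[v,226:294:2].tolist())
i0,i1=[cv2.imread(f"pics/top{k}.png") for k in(0,9)];t=r.get_calibration("top")
for n,y,x in(("drift b",-.1538,.5642),("hole a",-.2436,.5702)):
    u,v=proj(t,[x,y,.12]).astype(int);a=[cv2.cvtColor(i[v-14:v+14,u-14:u+14],cv2.COLOR_BGR2GRAY) for i in(i0,i1)];print(n,[int((k<50).sum()) for k in a],[int(k.mean()) for k in a])
E
```

```text
collar exp centre [260.16549747 184.02251368] radius px 16.873360466771032 wing top [260.23859077 194.83890771]
0.158 165 [180, 182, 184, 184, 177, 121, 50, 50, 52, 49, 52, 52, 47, 49, 47, 50, 50, 48, 49, 50, 52, 49, 53, 52, 47, 54, 53, 78, 188, 189, 186, 191, 189, 189]
0.152 173 [180, 182, 120, 118, 119, 122, 57, 48, 47, 43, 75, 100, 98, 92, 85, 93, 93, 94, 100, 109, 146, 147, 110, 52, 49, 54, 55, 77, 188, 189, 188, 188, 187, 189]
0.147 178 [183, 180, 118, 117, 119, 121, 77, 46, 46, 96, 94, 95, 98, 88, 117, 137, 147, 140, 147, 132, 147, 149, 149, 148, 60, 52, 56, 88, 189, 186, 184, 187, 187, 188]
0.142 184 [183, 181, 117, 119, 118, 119, 76, 48, 62, 93, 98, 99, 99, 91, 124, 147, 150, 121, 151, 139, 143, 146, 145, 147, 141, 54, 53, 86, 189, 189, 187, 188, 189, 187]
0.136 191 [180, 181, 119, 119, 117, 118, 93, 47, 48, 69, 96, 98, 94, 90, 124, 146, 151, 121, 158, 142, 145, 145, 147, 141, 53, 53, 52, 93, 189, 190, 188, 189, 188, 189]
drift b [142, 140] [97, 98]
hole a [5, 0] [101, 112]
```

```bash
python3 -c "
from bench import r
print(r.job_done())"
```

```text
the job is handed in; nothing more can be done
None
```

The job is done and handed in at about 31 s: the drift was wedged at about 16–18 N and brought the holes into line (within about 0.5 mm in the camera), it is back in the stand, and the wing bolt is through both holes with its collar flat on the strap and released, while camera checks show the lens, slide box and dish unmoved.

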